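# Nudge a flange plate home in the corner of a drilling jig

### The job

Pick up the push block and use it, held in the gripper, to nudge the flat aluminium flange plate across the drilling jig, until the plate lies flat with two of its edges flush against both raised fences of the square corner; push the plate only with the push block, never with the gripper or arm. Then stand the push block upright on the bench again, off the jig, and leave everything else where it is.

Things in the scene. Friction and masses are not known exactly. Their poses are not given: they have to be found in the camera images.
- jig: Drilling jig, fixed: flat dark steel base 190 x 190 x 12 mm, with two steel fences 20 mm wide and 18 mm high on top (tops 30 mm above the bench) along its +x and +y edges, forming a square corner. Inner faces: planes x = +75 mm and y = +75 mm, each from -95 to +65 mm along the other axis. The -x and -y sides are open, towards the robot. Origin: centre of the base's underside; z up.
- jig_corner (a point): The point on top of the jig's base (12 mm above the bench) where the inner faces of the two fences meet; axes as jig.
- plate: Loose aluminium flange plate, 70 (x) x 100 (y) x 10 mm, 0.15 to 0.27 kg, with a 34 mm bore and four bolt holes, lying flat on the jig's base, clear of both fences, up to 13 degrees askew. Origin: centre of its underside; z up. Its +x edge belongs against the +x fence, its +y edge against the +y fence: its origin is then at x 40, y 25, z 12 mm in the jig's frame, axes parallel.
- pusher: Push block, loose, standing on the bench left or right of the jig: black plastic foot 34 (x) x 60 (y) x 18 mm high with upright flat faces; in its middle an upright wooden grip, 26 x 26 mm square and parallel to the foot, rising to 85 mm above the underside. 0.14 to 0.24 kg. Origin: centre of the foot's underside; z up.
- spray: Upright aerosol can, 52 mm diameter, 150 mm tall (origin under its centre). It stands on the other side of the jig from the push block. Leave alone.
- wrench: Combination wrench about 190 mm long lying flat along its x. Leave alone.
- socket_a: Upright steel socket, 28 mm diameter, 34 mm tall. Leave alone.
- socket_b: Upright steel socket, 22 mm diameter, 30 mm tall. Leave alone.
- flange_ring: Dark steel ring lying flat, 72 mm outside diameter, 9 mm thick. Leave alone.
- tape: Tape measure 70 x 36 x 65 mm standing on the bench. Leave alone.
- mug: White mug, 80 mm wide, 92 mm tall. Leave alone.
Things that resemble listed ones, but are neither listed nor needed, are in the scene too. Leave any green or turquoise look-alike of the pusher alone.

How it is judged:
On the way, in this order (a step that is already met when the one before it is completed fails the run):
1. the push block, held in the gripper, pushes against the plate (contact force between the fingers and pusher above 1 N and contact force between pusher and plate above 0.2 N).
2. the plate lies home against both fences (x of plate in the frame of jig above 0.038 m and y of plate in the frame of jig above 0.023 m and angle between the x axis of plate and the x axis of jig, either way round below 0.035 rad and z of plate in the frame of jig below 0.015 m and angle between plate's own z axis and vertical below 0.05 rad), for 0.1 s.
At the end, for the whole second after the job is handed in: The plate lies flat on the jig's base, its edges within 2 mm of both fences and within 2 degrees of parallel to them, at rest; the push block stands upright on the bench (not on or against the jig or plate), released and at rest (all of step 2 and linear speed of plate below 0.01 m/s and height (world z) of pusher below 0.006 m and angle between pusher's own z axis and vertical below 0.1 rad and linear speed of pusher below 0.02 m/s and contact force between pusher and plate below 0.05 N and contact force between pusher and jig below 0.05 N); the robot touches nothing.
It fails at once if the gripper or arm touches the plate (contact force between any of the fingers, the arm and plate above 0.5 N).
It fails at once if one of the other loose things is moved by more than 25 mm (distance of any of spray, wrench, socket_a, socket_b, flange_ring, tape, mug from where it was at the start of the episode above 0.025 m).
It also fails if it takes over 58 s, if anything falls off the work surface, if the arm or the gripper's body presses on something with over 40 N, if the wrist force passes 120 N, or if a joint passes its speed limit or range.

### The arm

A 6-joint arm with a two-finger parallel gripper is mounted at the origin on the work surface. World frame = base frame: x ahead of the robot, y to its left, z up, the work surface at z = 0. Lengths are in m, angles in rad, forces in N, time in s.
With the tool pointing down it reaches from about 0.3 to 0.775 m from the base axis. Payload 14.6 kg.
Tool frame: the origin (TCP) lies midway between the tips of the shut fingers; the grasp point (between the pads) lies 19 mm behind it (ctrl.grip_depth is the distance from the TCP to the grasp point, in m); z points along the fingers, x is the direction in which the jaws open and shut, and the axes are right-handed (so a half turn about z gives the same grasp; the last joint's range is limited). The gripper opens to 94 mm and grips with 3 to 60 N. Pads are 16 mm wide; open, the fingers measure 119 mm over their backs; the gripper's body (75 mm by 177 mm) begins 78 mm behind the grasp point.
Start: joints at [-1.299, 0.3, 1.521, -0, 1.321, -0.067], TCP at [0.183, -0.519, 0.205] pointing down, gripper open.
Joint ranges: [-3.03, 3.03], [-0.79, 2.21], [0.23, 2.52], [-1.04, 4.18], [0, 3.07], [-2.55, 2.55]. Speed limits (rad/s): [2.22, 2.22, 2.57, 3.14, 3.14, 3.14].

### API

Orientations are given as [roll, pitch, yaw] about the fixed x, y, z axes, in that order (R = Rz(yaw) Ry(pitch) Rx(roll)).
In Python, from station import ctrl gives the robot as it stands.
- The arm moves only by the tool play_rows, never from a script. Its argument "steps" is a list that holds one entry, the list of rows, each a list of 7 numbers: the shift along the tool's x, y, z in cm, then the turn, a rotation vector about the tool's x, y, z in rad, then the opening, from 0 (shut) to 1 (fully open). In form: [[[x, y, z, ax, ay, az, hand], ...]]. A call has 1 to 20 rows; each row is the pose to reach, as a shift and turn from the pose measured when the call began, along the tool's axes at that moment; what a row does not reach only later rows make up. A row lasts 1/12 s, in which the tool goes at most 41.7 mm and 7.16 degrees, less where a joint would pass 70% of its speed; a pose out of reach is approached as far as the arm can. A call with a gripper value outside its range is refused whole. The fingers move at their own pace and stop on an object; "force" is the grip in N (left out, the last holds). Time passes only in rows, so rows that repeat a pose let the fingers close. It gives the time, the measured TCP pose, the force and the opening at its end, in the units of the state.
- ctrl.get_obs(): the state, without advancing time (a new reading comes with each control period).
- ctrl.camera(name): name is "side" or "top" or "wrist"; returns a dict with "frame" (400x640x3 uint8, blue, green, red), "fovy" (degrees; the focal length in pixels is half the picture's height over the tangent of half this angle, whatever the lens; pixels are square), "cx", "cy" (the principal point, pixels), "world_to_cam" (4x4, takes a point from world to camera coordinates). Camera axes: x right, y up, looking along -z (the intrinsics and any distortion apply to the point x, -y, -z); pixel columns grow to the right and rows downward; lengths in m; the calibration is good to about 2 mm. A picture is of the moment at which its call begins. There is no depth.
- ctrl.hand_in(): hands the job in, once; it reports no verdict.
The state is a dict: "time_s": time; "qpos": joint angles; "joint_vel": joint speeds; "tau": joint torques, N m; "ee_pos": TCP position; "eef_rot": TCP orientation; "force": force on the tool from outside, world axes, zero at the start; "moment": the same for the moment, N m; "grip_width": finger opening in m.
Only numpy, scipy, OpenCV 4.12 (cv2) and the standard library are available. Lean on these libraries where they do the work, as an engineer would, in place of code of your own. Each camera call takes 0.05 s, during which the arm holds its last target. There are 200 camera calls.

## Working session

There is one attempt and no reset: what is moved stays moved. The work goes in short steps, Python scripts to look and compute and a tool call to move; the robot and the scene stay as the last step left them, time stands still between calls to the robot, and variables do not carry over. Pictures are saved under pics/ and viewed, about 8 in all and at most 12, crops included, and the job is handed in when it is done.

Besides the shell and the picture viewer there is one more tool, called after ">>>" by a JSON object that holds its "op" and its "data". play_rows: Moves the arm, as the interface text tells. Its arguments: {"type":"object","properties":{"steps":{"type":"array"},"force":{"type":"number"}},"required":["steps"]}

```bash
ls; mkdir -p pics; cat > h.py <<'E'
import numpy as np, cv2
from station import ctrl
def cam(n,save=None):
    c=ctrl.camera(n)
    if save: cv2.imwrite('pics/'+save,c['frame'])
    return c
def ray(c,u,v):
    f=200/np.tan(np.radians(c['fovy'])/2)
    d=np.array([(u-c['cx'])/f,-(v-c['cy'])/f,-1.])
    W=np.linalg.inv(c['world_to_cam']); return W[:3,3],W[:3,:3]@d
def at(c,u,v,z):
    o,d=ray(c,u,v); return o+d*(z-o[2])/d[2]
def proj(c,p):
    f=200/np.tan(np.radians(c['fovy'])/2)
    q=(c['world_to_cam']@np.r_[p,1])[:3]; return c['cx']+f*q[0]/-q[2], c['cy']-f*q[1]/-q[2]
E
python3 - <<'E'
from h import *
a=cam('top','top1.png');b=cam('side','side1.png')
for c in(a,b):print({k:v for k,v in c.items() if k!='frame'})
print(ctrl.get_obs())
cv2.imwrite('pics/both.png',cv2.resize(np.vstack([a['frame'],b['frame']]),(480,600)))
E
```

```text
pics
{'fovy': 52.22489437441714, 'cx': 322.7381959499461, 'cy': 199.16383463917452, 'world_to_cam': array([[-1.91533079e-04, -9.99858127e-01,  1.68430713e-02,
        -3.92737015e-02],
       [ 9.98474102e-01,  7.38888716e-04,  5.52170497e-02,
        -5.86590552e-01],
       [-5.52216611e-02,  1.68279464e-02,  9.98332304e-01,
        -1.26754423e+00],
       [ 0.00000000e+00,  0.00000000e+00,  0.00000000e+00,
         1.00000000e+00]])}
{'fovy': 42.10051921136548, 'cx': 317.1461107208882, 'cy': 204.26702008681443, 'world_to_cam': array([[ 0.99693823, -0.07730614,  0.0117439 , -0.57103001],
       [ 0.04504099,  0.69051649,  0.72191294, -0.04176255],
       [-0.06391766, -0.71917365,  0.69188423, -1.35898123],
       [ 0.        ,  0.        ,  0.        ,  1.        ]])}
{'time_s': 0.1, 'qpos': array([-1.29859564e+00,  3.00395157e-01,  1.52152872e+00, -2.29979233e-05,
        1.32073816e+00, -6.65616133e-02]), 'joint_vel': array([-0.00219654, -0.0027659 , -0.00232572,  0.00044276, -0.00112263,
        0.00055569]), 'tau': array([ 1.47387691e-03, -5.32644582e+01, -3.53285086e+01,  7.09062768e-02,
        2.34920578e-02, -9.23024822e-05]), 'ee_pos': array([ 0.18271991, -0.51849572,  0.20495015]), 'eef_rot': array([-3.14154375e+00,  1.06848876e-03, -1.23202830e+00]), 'force': array([ 0.63743966, -0.29011933, -0.25792368]), 'moment': array([ 0.01034229, -0.03620459, -0.0317276 ]), 'grip_width': 0.09390925911400973}
```

View pics/top1.png

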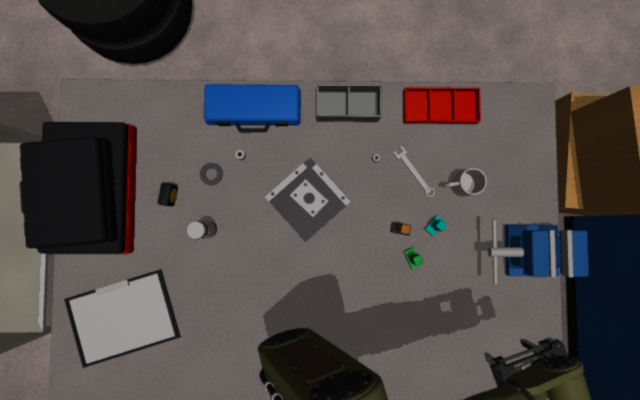

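View pics/side1.png

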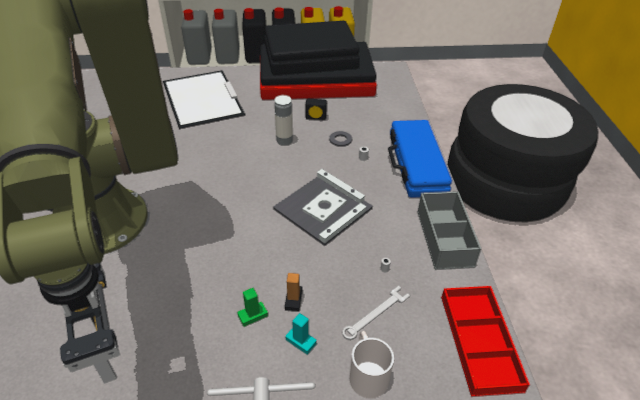

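Candidates for the pusher, in the top picture: black foot with wooden grip (400,228), green look-alike (413,258), turquoise look-alike (435,225). The description picks (400,228). Next I check it in an enlarged crop, together with the jig.

```bash
python3 - <<'E'
from h import *
a=cv2.imread('pics/top1.png');b=cv2.imread('pics/side1.png')
j=cv2.resize(a[150:250,255:355],(500,500),interpolation=cv2.INTER_CUBIC)
p=cv2.resize(a[210:250,380:420],(290,290),interpolation=cv2.INTER_CUBIC)
s=cv2.resize(b[260:320,270:330],(290,290),interpolation=cv2.INTER_CUBIC)
r=np.vstack([p,s]);o=np.zeros((580,800,3),np.uint8);o[:500,:500]=j;o[:,505:795]=r
cv2.imwrite('pics/crop.png',o)
E
```

```text
(no output)
```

View pics/crop.png

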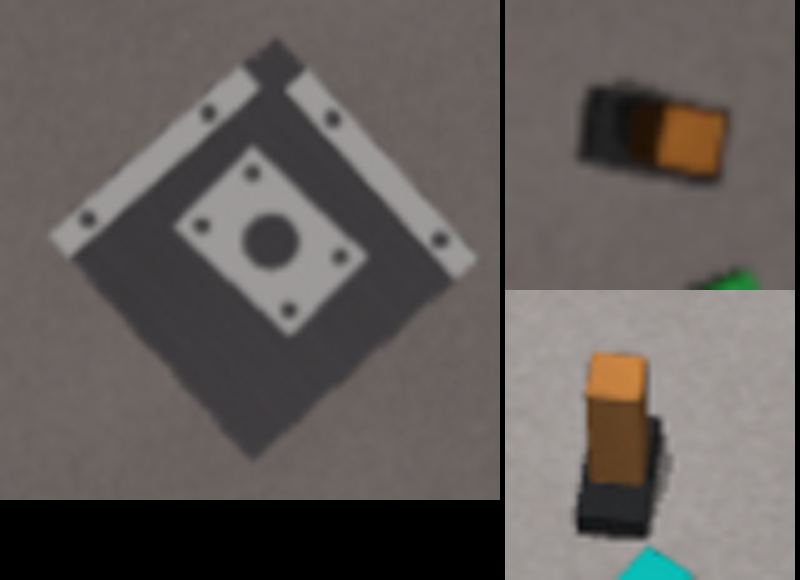

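The crop confirms the choice: black foot, wooden grip, near top pixel (402,228), with green and turquoise look-alikes kept apart. The plate is askew with its bore at about (309,198). The jig corner is at the top, at (309,168).

```bash
cat > fit.py <<'E'
from h import *
from scipy.optimize import least_squares
def fit(c,pts,uv,x0):
    pts=np.array(pts,float)/1000;uv=np.array(uv,float)
    def r(s):
        C,S=np.cos(s[2]),np.sin(s[2])
        return np.concatenate([np.array(proj(c,[s[0]+C*p[0]-S*p[1],s[1]+S*p[0]+C*p[1],p[2]]))-q for p,q in zip(pts,uv)])
    s=least_squares(r,x0,loss='soft_l1'); return s.x, np.abs(r(s.x)).max()
JIG=[(-95,95,30),(65,95,30),(-95,75,30),(65,75,30),(75,65,30),(75,-95,30),(95,65,30),(95,-95,30),(-95,-95,12)]
PL=[(35,50,22),(-35,50,22),(35,-50,22),(-35,-50,22)]
def rel(j,p):
    C,S=np.cos(j[2]),np.sin(j[2]);d=p[:2]-j[:2]
    return np.round([1000*(C*d[0]+S*d[1]),1000*(-S*d[0]+C*d[1]),np.degrees(p[2]-j[2])],1)
E
python3 - <<'E'
from fit import *
c=cam('top')
k=lambda u,v:(255+(u+.5)/5-.5,150+(v+.5)/5-.5)
m=lambda u,v:(380+(u-505)/7.25,210+v/7.25)
j=fit(c,JIG,[k(*q) for q in [(50,237),(245,67),(70,258),(262,90),(287,92),(455,280),(308,70),(476,262),(252,460)]],[.58,0,-.8])
p=fit(c,PL,[k(*q) for q in [(253,147),(173,227),(369,257),(290,336)]],[.58,0,-.8])
# pusher: grip top; image right = -y
g=fit(c,[(13,-13,85),(13,13,85),(-13,13,85),(-13,-13,85),(17,30,18),(-17,30,18)],[m(*q) for q in [(728,112),(668,103),(658,172),(719,180),(590,87),(580,158)]],[.55,-.25,0])
for s in(j,p,g):print(s)
print(rel(j[0],p[0]))
E
```

```text
(array([ 0.58568479,  0.00858735, -0.84521109]), np.float64(0.7342575979276376))
(array([ 0.59014055,  0.00448054, -0.76384902]), np.float64(0.38491882501779173))
(array([ 0.49297941, -0.28500913, -0.17351386]), np.float64(0.8640569834100233))
[6.  0.6 4.7]
```

```bash
cat > go.py <<'E'
from h import *
from scipy.spatial.transform import Rotation as R
def to(x,y,z,yaw):
    o=ctrl.get_obs();A=R.from_euler('xyz',o['eef_rot'])
    B=R.from_euler('xyz',[np.pi,0,yaw])
    print('t',round(o['time_s'],2),'pose',np.round(o['ee_pos'],4),np.round(o['eef_rot'],4),'F',np.round(o['force'],1),'w',round(o['grip_width'],4))
    print('shift cm',np.round(100*A.inv().apply(np.array([x,y,z])-o['ee_pos']),2),'rot',np.round((A.inv()*B).as_rotvec(),3))
E
python3 -c "
from go import *
to(.493,-.285,.16,-.17)"
```

```text
t 0.15 pose [ 0.1827 -0.5186  0.205 ] [-3.1415e+00  8.0000e-04 -1.2320e+00] F [-0.7 -0.3  0.6] w 0.0938
shift cm [-11.71 -37.02   4.52] rot [-1.000e-03  1.000e-03 -1.062e+00]
```

>>> {"op": "play_rows", "data": {"steps": [[[-11.7, -37.0, 4.5, 0, 0, -1.06, 0.65], [-11.7, -37.0, 4.5, 0, 0, -1.06, 0.65], [-11.7, -37.0, 4.5, 0, 0, -1.06, 0.65], [-11.7, -37.0, 4.5, 0, 0, -1.06, 0.65], [-11.7, -37.0, 4.5, 0, 0, -1.06, 0.65], [-11.7, -37.0, 4.5, 0, 0, -1.06, 0.65], [-11.7, -37.0, 4.5, 0, 0, -1.06, 0.65], [-11.7, -37.0, 4.5, 0, 0, -1.06, 0.65], [-11.7, -37.0, 4.5, 0, 0, -1.06, 0.65], [-11.7, -37.0, 4.5, 0, 0, -1.06, 0.65], [-11.7, -37.0, 4.5, 0, 0, -1.06, 0.65], [-11.7, -37.0, 4.5, 0, 0, -1.06, 0.65], [-11.7, -37.0, 4.5, 0, 0, -1.06, 0.65], [-11.7, -37.0, 4.5, 0, 0, -1.06, 0.65], [-11.7, -37.0, 4.5, 0, 0, -1.06, 0.65], [-11.7, -37.0, 4.5, 0, 0, -1.06, 0.65]]]}}

```text
time_s: 1.48
ee_pos: [0.4923, -0.2859, 0.1604]
eef_rot: [-3.141, 0.0, -0.173]
force: [0.4, 0.4, -0.2]
grip_width: 0.0611
```

```bash
python3 -c "
from go import *
c=cam('wrist','w1.png')
to(.493,-.285,.039,-.17)
f=c['frame']
print(proj(c,[.493,-.285,.085]),c['fovy'])
"
```

```text
t 1.53 pose [ 0.4924 -0.2857  0.1603] [-3.1409e+00  1.0000e-04 -1.7310e-01] F [0.7 0.4 0.7] w 0.0609
shift cm [ 0.05 -0.08 12.13] rot [-0.001  0.    -0.003]
(np.float64(322.8561796270772), np.float64(204.55956998727572)) 70.82171608544847
```

View pics/w1.png

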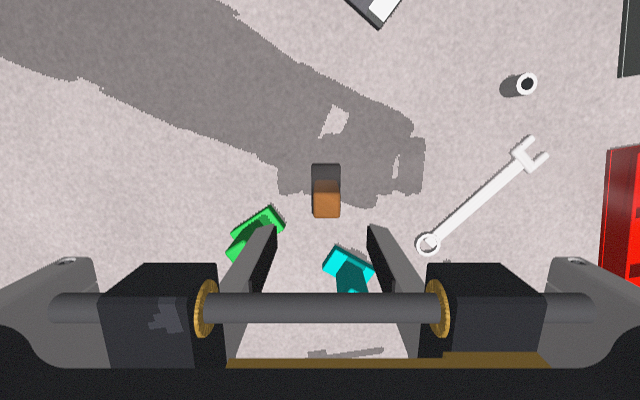

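The wooden grip is centred at about (326,204), against a predicted (323,205), so I correct by 3 mm in tool x. The look-alikes are clear of the fingers. Descend and grip.

>>> {"op": "play_rows", "data": {"steps": [[[0.3, -0.1, 3, 0, 0, 0, 0.65], [0.3, -0.1, 6, 0, 0, 0, 0.65], [0.3, -0.1, 9, 0, 0, 0, 0.65], [0.3, -0.1, 11, 0, 0, 0, 0.65], [0.3, -0.1, 12.1, 0, 0, 0, 0.65], [0.3, -0.1, 12.1, 0, 0, 0, 0.65], [0.3, -0.1, 12.1, 0, 0, 0, 0.2], [0.3, -0.1, 12.1, 0, 0, 0, 0.1], [0.3, -0.1, 12.1, 0, 0, 0, 0], [0.3, -0.1, 12.1, 0, 0, 0, 0], [0.3, -0.1, 12.1, 0, 0, 0, 0], [0.3, -0.1, 12.1, 0, 0, 0, 0], [0.3, -0.1, 12.1, 0, 0, 0, 0], [0.3, -0.1, 12.1, 0, 0, 0, 0]]], "force": 40}}

```text
time_s: 2.7
ee_pos: [0.4958, -0.2854, 0.0399]
eef_rot: [-3.141, -0.001, -0.173]
force: [-0.1, -0.4, 4.4]
grip_width: 0.026
```

```bash
python3 -c "
from go import *
to(.493,-.285,.14,-.17)
"
```

```text
t 2.7 pose [ 0.4958 -0.2854  0.0399] [-3.1413e+00 -7.0000e-04 -1.7310e-01] F [-0.1 -0.4  4.4] w 0.026
shift cm [-2.700e-01  1.000e-02 -1.001e+01] rot [-0.    -0.001 -0.003]
```

```bash
cat >> go.py <<'E'
J=np.array([.5857,.0086,-.845])
def jig(x,y,z,J=J):  # mm in jig frame, TCP z in m
    C,S=np.cos(J[2]),np.sin(J[2]); to(J[0]+(C*x-S*y)/1e3,J[1]+(S*x+C*y)/1e3,z,J[2])
E
python3 -c "
from go import *
jig(-65,0,.13)
"
```

```text
t 2.7 pose [ 0.4958 -0.2854  0.0399] [-3.1413e+00 -7.0000e-04 -1.7310e-01] F [-0.1 -0.4  4.4] w 0.026
shift cm [ -1.29 -34.56  -9.  ] rot [-0.001 -0.001  0.672]
```

>>> {"op": "play_rows", "data": {"steps": [[[0, 0, -4, 0, 0, 0, 0], [0, 0, -7, 0, 0, 0, 0], [0, -1, -9, 0, 0, 0, 0], [-0.2, -4, -9, 0, 0, 0.08, 0], [-0.4, -8, -9, 0, 0, 0.16, 0], [-0.5, -12, -9, 0, 0, 0.24, 0], [-0.7, -16, -9, 0, 0, 0.32, 0], [-0.8, -20, -9, 0, 0, 0.4, 0], [-1, -24, -9, 0, 0, 0.48, 0], [-1.1, -28, -9, 0, 0, 0.56, 0], [-1.2, -32, -9, 0, 0, 0.64, 0], [-1.3, -34.5, -9, 0, 0, 0.672, 0], [-1.3, -34.5, -9, 0, 0, 0.672, 0], [-1.3, -34.5, -9, 0, 0, 0.672, 0]]]}}

```text
time_s: 3.87
ee_pos: [0.542, 0.0578, 0.1295]
eef_rot: [3.141, 0.0, -0.842]
force: [-0.4, -0.6, -2.3]
grip_width: 0.0257
```

```bash
python3 -c "
from go import *
c=cam('wrist','w2.png')
np.save('w2.npy',c,allow_pickle=True)
jig(-65,0,.0535)
cv2.imwrite('pics/w2b.png',cv2.resize(c['frame'][0:300,80:480],(800,600),interpolation=cv2.INTER_CUBIC))
"
```

```text
t 3.92 pose [0.542  0.0567 0.1295] [ 3.1414e+00  1.0000e-04 -8.4370e-01] F [-0.5 -0.8 -1.6] w 0.0261
shift cm [-0.   -0.07  7.6 ] rot [0.    0.    0.001]
```

View pics/w2b.png

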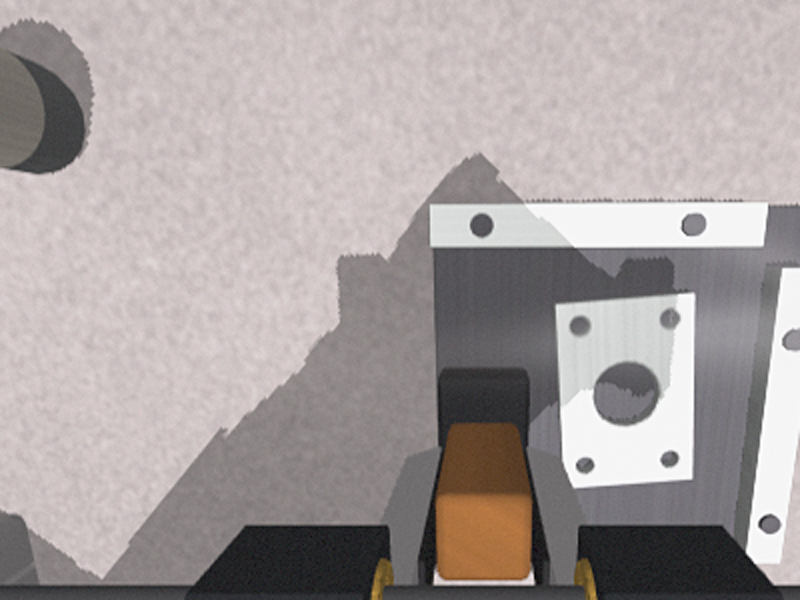

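The picture shows the held block (foot end at crop (440–528, 370)), the plate's corners, and both fences clear. I fit both poses in this close view.

```bash
python3 -c "
from fit import *
c=np.load('w2.npy',allow_pickle=True).item()
print(c.keys())
k=lambda u,v:(80+(u+.5)/2-.5,(v+.5)/2-.5)
j=fit(c,JIG[:6],[k(*q) for q in [(430,205),(768,205),(430,247),(765,247),(781,267),(749,562)]],[.5857,.0086,-.845])
p=fit(c,PL,[k(*q) for q in [(694,293),(556,304),(692,478),(573,488)]],[.59,.004,-.77])
print(j,p,rel(j[0],p[0]))
# pusher foot end top edge corners, z: foot top = .1295-.0399+.018
for q in [(440,371),(528,371)]: print(rel(j[0],np.r_[at(c,*k(*q),.1076)[:2],0]))
for P,q in zip(JIG[:6],[(430,205),(768,205),(430,247),(765,247),(781,267),(749,562)]):
  print(P,rel(j[0],np.r_[at(c,*k(*q),P[2]/1e3)[:2],0]))
"
```

```text
dict_keys(['frame', 'fovy', 'cx', 'cy', 'world_to_cam'])
(array([ 0.58792594,  0.00538826, -0.83348562]), np.float64(1.5466586780383977)) (array([ 0.5918473 ,  0.00138399, -0.75437562]), np.float64(3.6512034751647207)) [5.6 0.2 4.5]
[-85.6  31.6  47.8]
[-53.6  31.3  47.8]
(-95, 95, 30) [-94.3  95.   47.8]
(65, 95, 30) [64.3 93.6 47.8]
(-95, 75, 30) [-95.   75.9  47.8]
(65, 75, 30) [65.2 74.6 47.8]
(75, 65, 30) [74.  65.2 47.8]
(75, -95, 30) [ 76.1 -93.9  47.8]
```

```bash
sed -i 's/^J=.*/J=np.array([.5875,.006,-.836])/' go.py; python3 -c "
from go import *
jig(-68,0,.054)
jig(-12,0,.054)
"
```

```text
t 3.92 pose [0.542  0.0567 0.1295] [ 3.1414e+00  1.0000e-04 -8.4370e-01] F [-0.5 -0.8 -1.6] w 0.0261
shift cm [0.01 0.03 7.55] rot [ 0.     0.    -0.008]
t 3.92 pose [0.542  0.0567 0.1295] [ 3.1414e+00  1.0000e-04 -8.4370e-01] F [-0.5 -0.8 -1.6] w 0.0261
shift cm [ 5.61 -0.02  7.55] rot [ 0.     0.    -0.008]
```

>>> {"op": "play_rows", "data": {"steps": [[[0, 0, 3, 0, 0, -0.008, 0], [0, 0, 5.5, 0, 0, -0.008, 0], [0, 0, 7, 0, 0, -0.008, 0], [0, 0, 7.5, 0, 0, -0.008, 0], [0, 0, 7.5, 0, 0, -0.008, 0], [0.6, 0, 7.5, 0, 0, -0.008, 0], [1.2, 0, 7.5, 0, 0, -0.008, 0], [1.6, 0, 7.5, 0, 0, -0.008, 0], [1.9, 0, 7.5, 0, 0, -0.008, 0], [2.2, 0, 7.5, 0, 0, -0.008, 0], [2.5, 0, 7.5, 0, 0, -0.008, 0], [2.8, 0, 7.5, 0, 0, -0.008, 0], [3.1, 0, 7.5, 0, 0, -0.008, 0], [3.4, 0, 7.5, 0, 0, -0.008, 0], [3.7, 0, 7.5, 0, 0, -0.008, 0], [4.0, 0, 7.5, 0, 0, -0.008, 0], [4.3, 0, 7.5, 0, 0, -0.008, 0], [4.6, 0, 7.5, 0, 0, -0.008, 0], [4.8, 0, 7.5, 0, 0, -0.008, 0], [4.8, 0, 7.5, 0, 0, -0.008, 0]]]}}

```text
time_s: 5.58
ee_pos: [0.5742, 0.0204, 0.0545]
eef_rot: [3.142, -0.0, -0.836]
force: [0.1, -0.5, -2.1]
grip_width: 0.026
```

```bash
python3 -c "
from go import *
c=cam('wrist','w3.png')
np.save('w3.npy',c,allow_pickle=True)
jig(-12,0,.054)
cv2.imwrite('pics/w3b.png',cv2.resize(c['frame'][0:300,160:560],(800,600),interpolation=cv2.INTER_CUBIC))
"
```

```text
t 5.63 pose [0.5741 0.0206 0.0545] [ 3.1415e+00 -3.0000e-04 -8.3590e-01] F [ 0.2  0.6 -1.8] w 0.0259
shift cm [ 0.78 -0.02  0.05] rot [ 0. -0.  0.]
```

View pics/w3b.png

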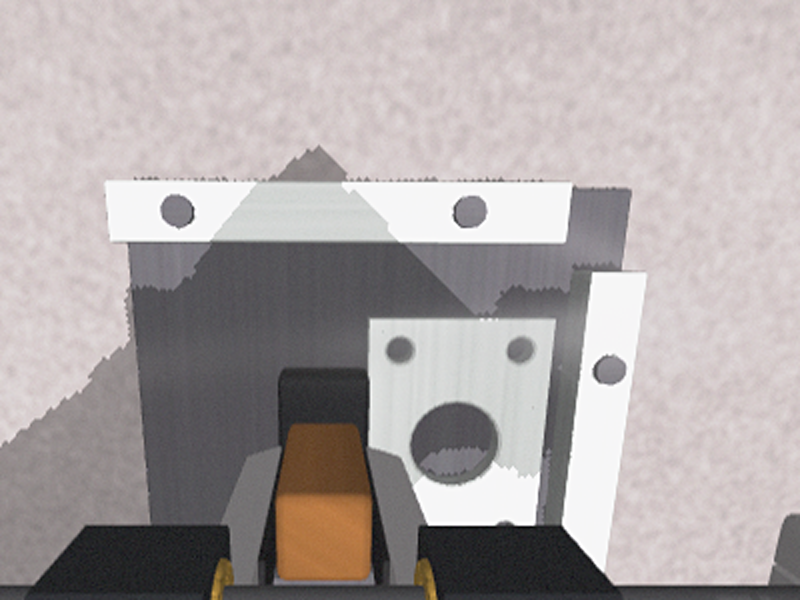

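The plate has squared up to the foot: its top edge is horizontal at crop row 320, and the gap to the +x fence is about 20 px, or 7 mm. Continue slowly.

>>> {"op": "play_rows", "data": {"steps": [[[0.3, 0, 0, 0, 0, 0, 0], [0.5, 0, 0, 0, 0, 0, 0], [0.6, 0, 0, 0, 0, 0, 0], [0.65, 0, 0, 0, 0, 0, 0], [0.7, 0, 0, 0, 0, 0, 0], [0.75, 0, 0, 0, 0, 0, 0], [0.8, 0, 0, 0, 0, 0, 0], [0.8, 0, 0, 0, 0, 0, 0]]]}}

```text
time_s: 6.3
ee_pos: [0.5794, 0.0147, 0.0544]
eef_rot: [3.141, 0.0, -0.836]
force: [-2.7, 2.2, -1.2]
grip_width: 0.0256
```

>>> {"op": "play_rows", "data": {"steps": [[[0.05, 0, 0, 0, 0, 0, 0], [0.1, 0, 0, 0, 0, 0, 0], [0.1, 0, 0, 0, 0, 0, 0]]]}}

```text
time_s: 6.55
ee_pos: [0.5796, 0.0146, 0.0545]
eef_rot: [3.141, 0.002, -0.836]
force: [-4.9, 5.5, 2.0]
grip_width: 0.0258
```

About 7 N against the fence, so the plate is home in x. Now back off, lift, go round to the −y edge and push +y.

>>> {"op": "play_rows", "data": {"steps": [[[-0.5, 0, 0, 0, 0, 0, 0], [-1.5, 0, 0, 0, 0, 0, 0], [-1.5, 0, -2.5, 0, 0, 0, 0], [-1.5, 0, -5, 0, 0, 0, 0], [-1, 3, -5, 0, 0, 0, 0], [0, 6, -5, 0, 0, 0, 0], [2, 9, -5, 0, 0, 0, 0], [5, 9.2, -5, 0, 0, 0, 0], [5, 9.2, -5, 0, 0, 0, 0], [5, 9.2, -3, 0, 0, 0, 0], [5, 9.2, -1, 0, 0, 0, 0], [5, 9.2, 0, 0, 0, 0, 0], [5, 9.2, 0, 0, 0, 0, 0]]]}}

```text
time_s: 7.63
ee_pos: [0.544, -0.0835, 0.0529]
eef_rot: [3.14, 0.003, -0.836]
force: [-0.2, -0.0, -2.7]
grip_width: 0.0261
```

```bash
python3 -c "
from go import *
jig(39,-55,.054)
"
```

```text
t 7.63 pose [ 0.544  -0.0835  0.0529] [ 3.1397  0.0034 -0.8355] F [-0.2 -0.  -2.7] w 0.0261
shift cm [ 0.18 -3.73 -0.12] rot [0.002 0.003 0.   ]
```

>>> {"op": "play_rows", "data": {"steps": [[[0, -0.3, -0.1, 0, 0, 0, 0], [0, -0.6, -0.1, 0, 0, 0, 0], [0, -0.9, -0.1, 0, 0, 0, 0], [0, -1.2, -0.1, 0, 0, 0, 0], [0, -1.5, -0.1, 0, 0, 0, 0], [0, -1.8, -0.1, 0, 0, 0, 0], [0, -2.1, -0.1, 0, 0, 0, 0], [0, -2.4, -0.1, 0, 0, 0, 0], [0, -2.7, -0.1, 0, 0, 0, 0], [0, -2.9, -0.1, 0, 0, 0, 0], [0, -3.0, -0.1, 0, 0, 0, 0], [0, -3.0, -0.1, 0, 0, 0, 0]]]}}

```text
time_s: 8.63
ee_pos: [0.5665, -0.0632, 0.0538]
eef_rot: [3.14, 0.003, -0.835]
force: [-0.4, -0.6, -3.4]
grip_width: 0.0259
```

>>> {"op": "play_rows", "data": {"steps": [[[0, -0.1, 0, 0, 0, 0, 0], [0, -0.2, 0, 0, 0, 0, 0], [0, -0.25, 0, 0, 0, 0, 0], [0, -0.3, 0, 0, 0, 0, 0], [0, -0.35, 0, 0, 0, 0, 0], [0, -0.4, 0, 0, 0, 0, 0], [0, -0.4, 0, 0, 0, 0, 0]]]}}

```text
time_s: 9.22
ee_pos: [0.5695, -0.0604, 0.0537]
eef_rot: [3.14, 0.003, -0.835]
force: [0.2, -0.8, -1.6]
grip_width: 0.0255
```

```bash
python3 -c "
from go import *
c=cam('wrist','w4.png')
np.save('w4.npy',c,allow_pickle=True)
jig(39,-55,.054)
cv2.imwrite('pics/w4b.png',cv2.resize(c['frame'][0:300,160:560],(800,600),interpolation=cv2.INTER_CUBIC))
"
```

```text
t 9.27 pose [ 0.5695 -0.0604  0.0537] [ 3.1401  0.0034 -0.8354] F [-1.1 -0.1 -2.7] w 0.0259
shift cm [ 0.18 -0.29 -0.03] rot [0.001 0.003 0.001]
```

View pics/w4b.png

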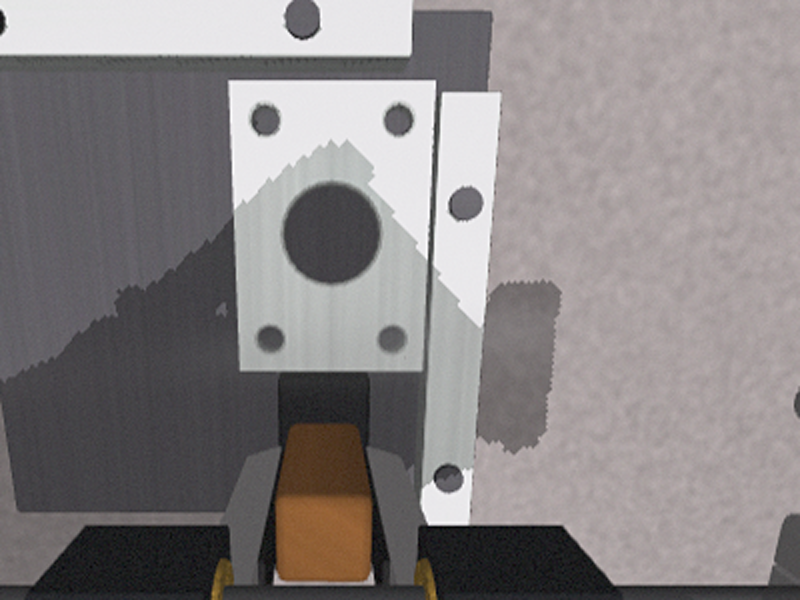

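The plate sits along the +x fence. The gap to the +y fence (crop rows ~68 to 80) is about 4 mm. Continue until force builds.

>>> {"op": "play_rows", "data": {"steps": [[[0, -0.1, 0, 0, 0, 0, 0], [0, -0.2, 0, 0, 0, 0, 0], [0, -0.25, 0, 0, 0, 0, 0], [0, -0.3, 0, 0, 0, 0, 0], [0, -0.35, 0, 0, 0, 0, 0], [0, -0.35, 0, 0, 0, 0, 0]]]}}

```text
time_s: 9.77
ee_pos: [0.5721, -0.058, 0.0537]
eef_rot: [3.14, 0.003, -0.835]
force: [0.2, -1.0, -1.7]
grip_width: 0.0256
```

>>> {"op": "play_rows", "data": {"steps": [[[0, -0.05, 0, 0, 0, 0, 0], [0, -0.1, 0, 0, 0, 0, 0], [0, -0.15, 0, 0, 0, 0, 0], [0, -0.15, 0, 0, 0, 0, 0]]]}}

```text
time_s: 10.1
ee_pos: [0.5732, -0.0571, 0.0537]
eef_rot: [3.14, 0.003, -0.835]
force: [-2.8, -2.6, -0.2]
grip_width: 0.0257
```

>>> {"op": "play_rows", "data": {"steps": [[[0, -0.05, 0, 0, 0, 0, 0], [0, -0.1, 0, 0, 0, 0, 0], [0, -0.1, 0, 0, 0, 0, 0]]]}}

```text
time_s: 10.35
ee_pos: [0.5734, -0.0569, 0.0538]
eef_rot: [3.138, 0.004, -0.835]
force: [-6.6, -5.1, 3.1]
grip_width: 0.0255
```

```bash
python3 -c "
from go import *
c=cam('wrist','w5.png')
np.save('w5.npy',c,allow_pickle=True)
jig(39,-55,.054)
cv2.imwrite('pics/w5b.png',cv2.resize(c['frame'][0:250,220:470],(600,600),interpolation=cv2.INTER_CUBIC))
"
```

```text
t 10.4 pose [ 0.5734 -0.0569  0.0538] [ 3.1382  0.0038 -0.8353] F [-7.6 -4.4  3.4] w 0.0254
shift cm [ 0.18  0.23 -0.02] rot [0.003 0.004 0.001]
```

View pics/w5b.png

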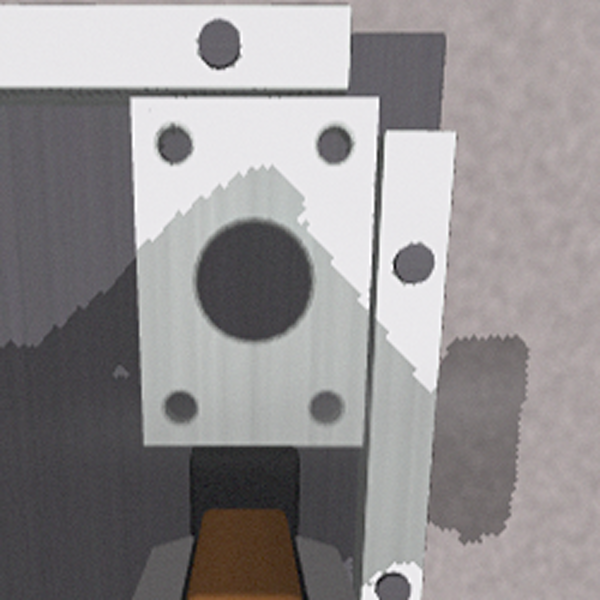

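```bash
python3 -c "
from go import *
from fit import rel
c=np.load('w5.npy',allow_pickle=True).item()
k=lambda u,v:(220+(u+.5)/2.4-.5,(v+.5)/2.4-.5)
J=np.array([.5875,.006,-.8355])
for n,q,z in [('fx',(386,132),.03),('px',(379,132),.022),('fx',(365,440),.03),('px',(363,440),.022),('fy',(150,89),.03),('py',(150,98),.022),('fy',(345,89),.03),('py',(345,98),.022)]:
  print(n,rel(J,np.r_[at(c,*k(*q),z)[:2],0])[:2])
f=c['frame']; g=cv2.cvtColor(f,6)
# intensity profiles across both gaps
print(g[100,360:395]); print(g[150,360:395]); print(g[32:46,300],g[32:46,350])
"
```

```text
fx [75.3 64.5]
px [74.9 66.3]
fx [ 73.6 -21.2]
px [ 74.4 -22.8]
fy [11.2 75.1]
py [10.1 75. ]
fy [63.7 75.1]
py [64.9 75. ]
[232 233 233 233 232 233 234 232 233 233 233 233 233 234 241 114  77  88
 224 236 234 233 233 232 232 232 232 233 234 234 235 215 240 238 215]
[186 183 186 186 184 181 179 183 180 183 183 183 181  74  82 113 174 183
 185 180 180 181 175 179 184 183 185 179 176 175 215 237 234 232 233]
[231 232 232 228 181 106  64  76 170 229 233 232 233 232] [232 231 232 233 200 127  82  76 171 228 233 232 232 232]
```

Both edges measure flush to within about 1 mm. Retreat straight off the plate, lift, and return the block to its original spot.

>>> {"op": "play_rows", "data": {"steps": [[[0, 0.3, 0, 0, 0, 0, 0], [0, 1, 0, 0, 0, 0, 0], [0, 2, 0, 0, 0, 0, 0], [0, 3, -1, 0, 0, 0, 0], [0, 4, -4, 0, 0, 0, 0], [0, 5, -7, 0, 0, 0, 0], [0, 6, -8, 0, 0, 0, 0], [0, 6, -8, 0, 0, 0, 0]]]}}

```text
time_s: 11.07
ee_pos: [0.5292, -0.0987, 0.1363]
eef_rot: [3.141, 0.0, -0.837]
force: [-0.3, 0.0, -2.3]
grip_width: 0.0259
```

```bash
python3 -c "
from go import *
to(.4958,-.2854,.12,-.173)
"
```

```text
t 11.07 pose [ 0.5292 -0.0987  0.1363] [ 3.1406  0.     -0.8365] F [-0.3  0.  -2.3] w 0.0259
shift cm [11.62 14.99  1.65] rot [ 0.001  0.    -0.664]
```

>>> {"op": "play_rows", "data": {"steps": [[[2.3, 3, 0, 0, 0, -0.1, 0], [4.6, 6, 0, 0, 0, -0.2, 0], [7, 9, 0, 0, 0, -0.3, 0], [9.3, 12, 0, 0, 0, -0.42, 0], [11.6, 15, 0.5, 0, 0, -0.54, 0], [11.6, 15, 1, 0, 0, -0.664, 0], [11.6, 15, 1.6, 0, 0, -0.664, 0], [11.6, 15, 1.6, 0, 0, -0.664, 0], [11.6, 15, 4.6, 0, 0, -0.664, 0], [11.6, 15, 7.6, 0, 0, -0.664, 0], [11.6, 15, 8.6, 0, 0, -0.664, 0], [11.6, 15, 9.1, 0, 0, -0.664, 0], [11.6, 15, 9.4, 0, 0, -0.664, 0], [11.6, 15, 9.55, 0, 0, -0.664, 0], [11.6, 15, 9.55, 0, 0, -0.664, 0]]]}}

```text
time_s: 12.32
ee_pos: [0.4961, -0.2855, 0.042]
eef_rot: [3.14, -0.001, -0.173]
force: [0.8, 0.2, -1.5]
grip_width: 0.0257
```

```bash
python3 -c "
from go import *
to(.4958,-.2854,.0399,-.173)
"
```

```text
t 12.32 pose [ 0.4961 -0.2855  0.042 ] [ 3.1402e+00 -8.0000e-04 -1.7280e-01] F [ 0.8  0.2 -1.5] w 0.0257
shift cm [-0.03  0.    0.21] rot [ 0.001 -0.001  0.   ]
```

>>> {"op": "play_rows", "data": {"steps": [[[0, 0, 0.1, 0, 0, 0, 0], [0, 0, 0.2, 0, 0, 0, 0], [0, 0, 0.25, 0, 0, 0, 0], [0, 0, 0.25, 0, 0, 0, 0]]]}}

```text
time_s: 12.65
ee_pos: [0.4962, -0.2855, 0.0397]
eef_rot: [3.14, -0.001, -0.173]
force: [-0.2, -1.2, -2.3]
grip_width: 0.0261
```

>>> {"op": "play_rows", "data": {"steps": [[[0, 0, 0.05, 0, 0, 0, 0], [0, 0, 0.1, 0, 0, 0, 0], [0, 0, 0.1, 0, 0, 0, 0]]]}}

```text
time_s: 12.9
ee_pos: [0.4963, -0.2855, 0.0395]
eef_rot: [3.14, -0.001, -0.173]
force: [-3.3, 2.2, 6.7]
grip_width: 0.0258
```

Contact with the bench (Fz +6.7 N). Open partway, let it settle, then rise.

>>> {"op": "play_rows", "data": {"steps": [[[0, 0, -0.05, 0, 0, 0, 0], [0, 0, -0.05, 0, 0, 0, 0.35], [0, 0, -0.05, 0, 0, 0, 0.5], [0, 0, -0.05, 0, 0, 0, 0.65], [0, 0, -0.05, 0, 0, 0, 0.65], [0, 0, -0.05, 0, 0, 0, 0.65], [0, 0, -2, 0, 0, 0, 0.65], [0, 0, -5, 0, 0, 0, 0.65], [0, 0, -8, 0, 0, 0, 0.65], [0, 0, -11, 0, 0, 0, 0.65], [0, 0, -14, 0, 0, 0, 0.65], [0, 0, -17, 0, 0, 0, 0.65], [0, 0, -20, 0, 0, 0, 0.65], [0, 0, -20, 0, 0, 0, 0.65], [0, 0, -20, 0, 0, 0, 0.65]]]}}

```text
time_s: 14.15
ee_pos: [0.4964, -0.2854, 0.2408]
eef_rot: [3.139, -0.004, -0.173]
force: [0.3, 0.0, -1.1]
grip_width: 0.0606
```

```bash
python3 -c "
from go import *
a=cam('wrist');b=cam('side');np.save('e.npy',[0]);
cv2.imwrite('pics/w6.png',np.vstack([cv2.resize(a['frame'],(480,300)),cv2.resize(b['frame'][150:350,200:520],(480,300))]))
to(.4958,-.2854,.24,-.173)
"
```

```text
t 14.25 pose [ 0.4957 -0.285   0.2383] [ 3.1406e+00  1.0000e-04 -1.7310e-01] F [-0.3  0.4 -0.3] w 0.0612
shift cm [ 0.01  0.04 -0.17] rot [ 0.001  0.    -0.   ]
```

View pics/w6.png

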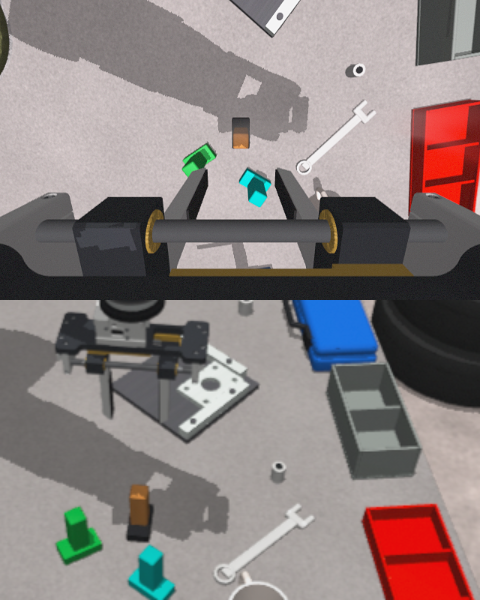

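The block stands upright on the bench where it began (side view ~(139,510) in the picture). The plate lies in the corner, and nothing else has moved. Hand in.

```bash
python3 -c "
from station import ctrl
print(ctrl.hand_in())"
```

```text
the job is handed in; nothing more can be done
None
```

The plate is seated in the jig's corner, and the push block is back upright on the bench where it started. I handed the job in at about 14 s of the 58 s allowed; `hand_in` gave no verdict.

**What I did:** I gripped the black-footed push block by its wooden grip. With it I pushed the plate +x until about 7 N built up at the +x fence. I then went round and pushed +y until about 9 N built up at the +y fence. After that I backed off, set the block down, released it and raised the arm 20 cm clear.

**Last checks:**
- **Plate:** the close wrist view put both edges within about 1 mm of the fences and parallel to them. I took it with the block still pressing +y. The later side view shows the plate still in the corner, but I did not measure it again after backing off.
- **Push block and arm:** the final pictures show the block upright, released and away from the jig, with the force on the arm near zero.
- **Other things:** the look-alikes, wrench and socket that I could see in the final pictures look undisturbed. I did not measure them, and not every item was in view.

**Disagreement:** the top and wrist cameras differed by about 4 mm and 0.7° on the jig's position. I relied mostly on the wrist view, and the contact forces and close-up views agreed with it.

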